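Slide a brake pad into its spring-clip bracket

ROBOT

A 6-joint arm with a two-finger parallel gripper is mounted at the origin on a cart in front of the work surface, level with it; the furniture and walls round the work are solid. World frame = base frame: x ahead of the robot, y to its left, z up, the work surface at z = 0. Lengths are in m, angles in rad, forces in N, time in s.
With the tool pointing down it reaches from about 0.425 to 0.95 m from the base axis. Payload 3.5 kg.
Tool frame: the origin (TCP) lies between the finger pads; the fingertips stand 22 mm ahead of it and the grasp point (between the pads) lies 3 mm ahead of it (ctrl.nose_length is the z of the fingertips in the tool frame, in m); z points along the fingers, y is the line along which they close (so a half turn about z gives the same grasp; the last joint's range is limited). The gripper opens to 85 mm and grips with 20 to 120 N. Pads are 22 mm wide; open, the fingers measure 114 mm over their backs; the gripper's body (76 mm by 85 mm) begins 54 mm behind the grasp point. The pads swing forward as they close: fully open they stand 13 mm farther back than shut.
Start: joints at [-1.365, 0.286, 1.577, -0, 1.279, -0.15], TCP at [0.235, -0.633, 0.253] pointing down, gripper open.
Joint ranges: [-2.77, 2.77], [-0.9, 2.22], [0.21, 2.48], [-1.53, 4.67], [0.24, 2.81], [-2.84, 2.84]. Speed limits (rad/s): [2.79, 2.79, 3.14, 3.14, 3.14, 3.14].

INTERFACE

Orientations are given as a unit quaternion [x, y, z, w].
In Python, from plant import ctrl gives the robot as it stands. The module is installed in compiled form; this text tells all that it offers.
- The arm moves only by the tool send_rows, never from a script. Its argument "rows" is text: rows parted by semicolons, each of 7 numbers parted by spaces: the turn, a rotation vector about the tool's x, y, z in fractions of the full range, 1 being 360 degrees, then the shift along the tool's x, y, z in parts of the range, where 1.0 means 750 mm, then the opening, from -1 (shut) to 1 (fully open). A call has 1 to 8 rows; each row is the pose to reach, as a shift and turn from the pose commanded when the call began, along the tool's axes at that moment; what a row does not reach only later rows make up. A row lasts 1/8 s, in which the tool goes at most 62.5 mm and 10.7 degrees, less where a joint would pass 70% of its speed; a pose out of reach is approached as far as the arm can. A shift or turn number past 1, either way, is cut back to 1. A call with a gripper value outside its range is refused whole. The fingers move at their own pace and stop on an object; "grip_force" is the grip in N (left out, the last holds). Time passes only in rows, so rows that repeat a pose let the fingers close. It gives the time, the measured TCP pose, the force, the opening and the grip force at its end, in the units of the state.
- ctrl.get_state(): the state, without advancing time (a new reading comes with each control period).
- ctrl.read_camera(name): name is "side" or "top"; returns a dict with "color" (400x640x3 uint8, red, green, blue), "fx", "fy", "cx", "cy" (pixels), "extrinsics" (4x4, takes a point from world to camera coordinates). Camera axes: x right, y down, z forward; pixel columns grow to the right and rows downward; lengths in m; the calibration is good to about 2 mm. A picture is of the moment at which its call begins. There is no depth.
- ctrl.sign_off(): hands the job in; it is judged then, once.
Trained networks look in a picture, given as the dict that the camera call returned (one of the last four; its "shot" number tells which), for a name from the list of things; names that differ only in an ending like _2 or _b are one class to them, and where a whole thing is asked for, a point or a joint stands for the part that bears it (a point fixed in the world has none). Each returns a list of dicts, best first, with "p" (0 to 1); they miss things now and then, are a little off and sometimes report something else, mostly with a low value. They report only what shows in the picture. A call takes as long as a camera call.
- ctrl.look_for(picture, target): "position" ([x, y, z] in m, in the coordinates of the camera as it stood for that picture, good to about 4 mm: the middle of the surface that is visible of it).
The state is a dict: "time": time; "qpos": joint angles; "dq": joint speeds; "joint_efforts": joint torques, N m; "eef_pos": TCP position; "tcp_rot": TCP orientation; "contact_force": force on the tool from outside, world axes, zero at the start; "wrist_torque": the same for the moment, N m; "opening": opening from 0.0 (shut) to 1.0 (fully open); "finger_force": force on a finger pad.
Only numpy, scipy, OpenCV 4.12 (cv2) and the standard library are available. Lean on these libraries where they do the work, as an engineer would, in place of code of your own. Each camera call takes 0.05 s, during which the arm holds its last target. There are 200 camera calls.

TASK

Pick up the small eared brake pad and slide it down, lining up, into the brake bracket so that both ears run down the spring-clipped slots and the pad sits fully home and flat on the bracket's bed, then let go. The slotted part may be clamped a little off to one side of its base plate, so feel for the slots gently, never force the pad, and leave the other things on the bench where they are.

Things in the scene. Friction and masses are not known exactly. Their poses are not given: they have to be found in the camera images.
- pad: Brake pad lying lining up, 0.15-0.3 kg: steel backing plate 68 (x) x 42 (y) x 6 mm with an ear at each end (14 mm wide in y, 97 mm over both ears in x); on it a black lining 56 (x) x 26 (y) x 18 mm high, top 24 mm above the underside. Origin: centre of the underside; z up out of the lining. Symmetrical, either way round fits. Grip it across the 26 mm lining, closing along y.
- bracket: Bolted-down bracket: dark base plate 150 (x) x 78 (y) x 6 mm, origin at its underside's centre. A grey carrier is clamped on it up to 9 mm to either side along y, centred in x. This offset is in NO measured pose: feel or see it. It does not give way. More than 80 N of contact between pad and bracket (summed; the clips' squeeze alone is about 30), or 30 N between robot and bracket, damages it.
- bracket_lip (a point): Point on the base plate's centre line at the height of the lips (35 mm above bracket origin; bracket's axes), not shifted with the carrier. Two abutments, |x| 37-57 mm, 44 mm wide in y, each with a vertical slot open at the top and inwards, 15.6 mm wide in y (0.8 mm play each side of an ear), flat lips beside it, end wall at |x| 50.3 mm (1.8 mm play). Open for fingers at the y sides.
- bracket_bed (a point): Point on the base plate's centre line at the height of the bed (14 mm above bracket origin; bracket's axes), where the pad's underside rests. Not shifted with the carrier. In each slot two bent spring clips stand 1.8 mm proud of the side walls from about 4 mm below the lips; they resist the pad's way down with about 8 to 16 N in all right down to the bed, and hold it where it is left.
- lamp_shade (a point): Centre of the open lower edge of the fixed bench lamp's shade, about 150 mm across and 0.2 m high, hanging about 0.5 m above the bench to the right of the work; its thin arm runs up from the bench at the back left. Keep the robot's wrist and elbow clear of it when leaving the start.
- flux_tin: Round grey tin, 57 mm across, 30 mm high; bystander, origin at the centre of its underside.
- matchbox: Plain small flat box 46 x 59 x 15 mm; bystander, origin at the centre of its underside.
- beaker: Copper beaker, 60 mm across, 62 mm high; bystander, origin at the centre of its underside.
- eraser: Polishing rubber 33 x 41 x 11 mm; bystander, origin at the centre of its underside.
- ring: Ring blank, 24 mm across, 9 mm high; bystander, origin at the centre of its underside.

How it is judged:
On the way, in this order (a step that is already met when the one before it is completed fails the run):
1. the pad is lifted clear of the bench (underside at least 50 mm up) (height (world z) of pad above 0.05 m), for 0.2 s.
2. both ears are in the slots: the level pad's underside is at least 4 mm below the lips (y of pad in the frame of bracket between -0.012 and 0.012 m and x of pad in the frame of bracket between -0.004 and 0.004 m and z of pad in the frame of bracket below 0.031 m and angle between pad's own z axis and vertical below 0.1 rad), for 0.1 s.
At the end, for the whole second after the job is handed in: The pad rests lining up with both ears in the slots, its underside within 1.5 mm of the bed (14 mm above the bracket's origin), tilted less than 0.04 rad, within 0.1 rad of the bracket's direction and 4 mm along x and 12 mm along y of its origin, at rest and released (y of pad in the frame of bracket between -0.012 and 0.012 m and x of pad in the frame of bracket between -0.004 and 0.004 m and z of pad in the frame of bracket between 0.012 and 0.0155 m and angle between pad's own z axis and vertical below 0.04 rad and angle between the x axis of pad and the x axis of bracket, either way round below 0.1 rad and linear speed of pad below 0.01 m/s); the robot touches nothing.
It fails at once if the pad is forced: more than 80 N in all between pad and bracket (contact force between pad and bracket above 80 N).
It fails at once if the robot itself pushes on the bracket with more than 30 N (contact force between any of the fingers, the arm and bracket above 30 N).
It fails at once if a bystander is moved more than 30 mm (distance of any of flux_tin, matchbox, beaker, eraser, ring from where it was at the start of the episode above 0.03 m).
It also fails if it takes over 72 s, if anything falls off the work surface, if the arm or the gripper's body presses on something with over 40 N, if the wrist force passes 120 N, or if a joint passes its speed limit or range.

## Working session

There is one attempt and no reset: what is moved stays moved. The work goes in short steps, Python scripts to look and compute and a tool call to move; the robot and the scene stay as the last step left them, time stands still between calls to the robot, and variables do not carry over. Pictures are saved under pics/ and viewed, at most 10 in all, crops included, and the job is handed in when it is done.

Besides the shell and the picture viewer there is one more tool, called after "Request:" by a JSON object that holds its "fn" and its "kwargs", one argument or row to a line. send_rows: Moves the arm, as the interface text tells. Its arguments: {"type":"object","properties":{"rows":{"type":"string"},"grip_force":{"type":"number"}},"required":["rows"]}

```bash
mkdir -p pics
cat > h.py <<'E'
from plant import ctrl
import numpy as np, cv2
from scipy.spatial.transform import Rotation as R
def shot(cam,name=None):
    p=ctrl.read_camera(cam)
    if name: cv2.imwrite('pics/'+name,p['color'][:,:,::-1])
    return p
def find(p,t,n=2):
    E=np.array(p['extrinsics'])
    return [(round(d['p'],2),np.round((np.linalg.inv(E)@np.r_[d['position'],1])[:3],4)) for d in ctrl.look_for(p,t)[:n]]
def proj(p,X):
    c=np.array(p['extrinsics'])@np.r_[X,1]
    return np.round([p['fx']*c[0]/c[2]+p['cx'],p['fy']*c[1]/c[2]+p['cy']],1)
def onz(p,u,v,z):
    E=np.linalg.inv(np.array(p['extrinsics']));d=E[:3,:3]@[(u-p['cx'])/p['fx'],(v-p['cy'])/p['fy'],1];o=E[:3,3]
    return np.round(o+d*(z-o[2])/d[2],4)
E
python3 - <<'E'
from h import *
for c in('top','side'):
    p=shot(c,c+'1.png')
    print(c,np.round(np.linalg.inv(p['extrinsics'])[:3,3],3),p['fx'])
    for t in('pad','bracket','bracket_lip','bracket_bed','lamp_shade','flux_tin','matchbox','beaker','eraser','ring'):print(t,find(p,t))
s=ctrl.get_state();print({k:np.round(v,3) for k,v in s.items()})
E
```

```text
top [ 0.454 -0.086  1.405] 453.94292010426545
pad [(0.79, array([0.483 , 0.0411, 0.0079]))]
bracket [(0.57, array([ 0.5667, -0.0982,  0.0056]))]
bracket_lip [(0.94, array([ 0.5648, -0.0981,  0.004 ]))]
bracket_bed []
lamp_shade [(0.65, array([ 0.5427, -0.3891,  0.0265]))]
flux_tin [(0.55, array([ 0.5409, -0.3903,  0.0265]))]
matchbox [(0.67, array([ 0.7211, -0.0357,  0.0154]))]
beaker [(0.75, array([ 0.7257, -0.1047,  0.0283]))]
eraser []
ring []
side [-0.561  0.015  0.978] 414.98706259407714
pad []
bracket [(0.71, array([ 0.5456, -0.1154,  0.0092])), (0.65, array([0.5451, 0.1849, 0.0114]))]
bracket_lip [(0.59, array([ 0.5401, -0.1142,  0.0137]))]
bracket_bed [(0.69, array([ 0.5464, -0.1115,  0.016 ]))]
lamp_shade []
flux_tin [(0.67, array([ 0.5294, -0.3834,  0.0274]))]
matchbox []
beaker []
eraser [(0.39, array([0.5453, 0.1873, 0.0126]))]
ring []
{'time': np.float64(1.1), 'qpos': array([-1.365,  0.286,  1.577,  0.   ,  1.279, -0.15 ]), 'dq': array([-0.001, -0.   ,  0.001,  0.001, -0.001, -0.001]), 'joint_efforts': array([ 0.0000e+00, -4.0597e+01, -2.9295e+01, -0.0000e+00,  1.0000e-03,
       -0.0000e+00]), 'eef_pos': array([ 0.235, -0.633,  0.253]), 'tcp_rot': array([ 0.984,  0.177,  0.   , -0.   ]), 'contact_force': array([-0.196,  0.935,  0.259]), 'wrist_torque': array([-0.036,  0.015, -0.028]), 'finger_force': np.float64(0.0), 'opening': np.float64(1.001)}
```

View pics/top1.png

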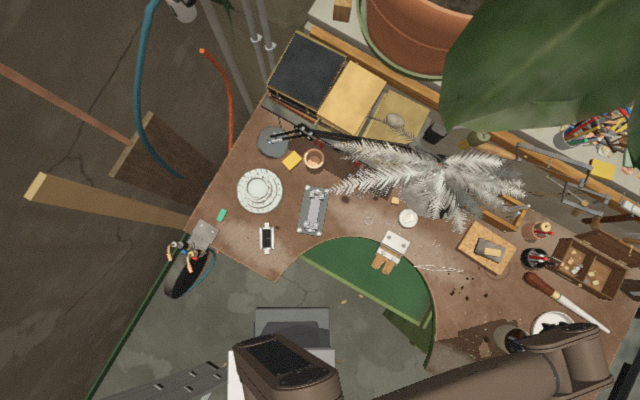

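View pics/side1.png

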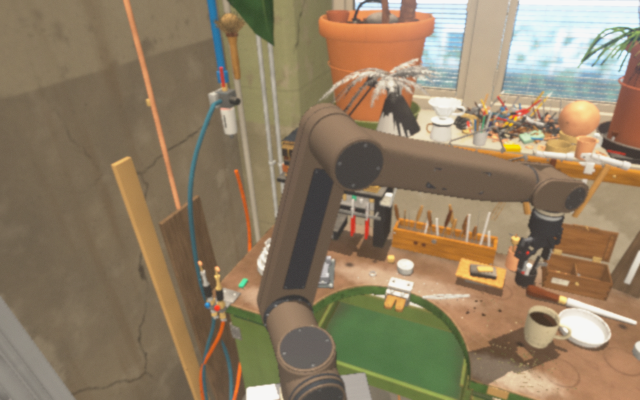

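Top shows the pad at about (266,237), the bracket at (313,210), and the lamp arm running from (290,135) to the shade near (435,185). In the side view the arm hides both the pad and the bracket. Next I'll enlarge the work area and triangulate the lamp.

Run:
```python
from h import *
p=shot('top');s=shot('side')
c=p['color'][170:270,230:350,::-1]
cv2.imwrite('pics/crop1.png',cv2.resize(c,None,fx=6,fy=6,interpolation=cv2.INTER_CUBIC))
# lamp: height giving best agreement between top px and side px
for z in(.4,.5,.6,.7):
    X=onz(p,435,185,z);print(X,proj(s,X))
for t in('pad','bracket'):print(find(p,t))
```

```text
[ 0.589  -0.3707  0.4   ] [404.5 163.4]
[ 0.5755 -0.3424  0.5   ] [399.1 136. ]
[ 0.562 -0.314  0.6  ] [393.  105.4]
[ 0.5485 -0.2857  0.7   ] [386.3  71.2]
[(0.85, array([0.4816, 0.0441, 0.0026]))]
[(0.75, array([ 0.5658, -0.0979,  0.0072]))]
```

View pics/crop1.png

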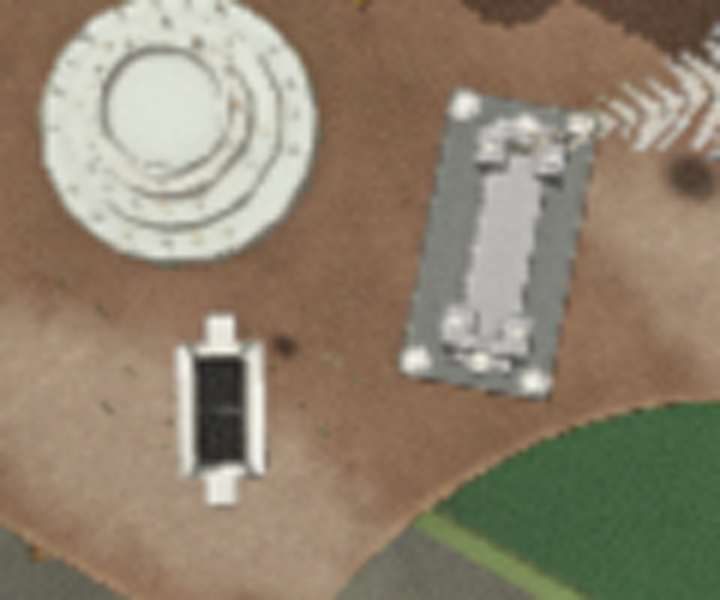

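Run:
```python
from h import *
p=shot('top')
f=lambda a,z:onz(p,(a[0]+.5)/6-.5+230,(a[1]+.5)/6-.5+170,z)
a,b=f((221,316),.006),f((221,505),.006);print('pad',a,b,(a+b)/2,np.linalg.norm(a-b),np.degrees(np.arctan2(*(a-b)[1::-1])))
print('lining',(f((194,356),.024)+f((246,465),.024))/2)
C=[f(c,.006) for c in((452,90),(597,116),(547,398),(402,372))]
m=sum(C)/4;d=(C[0]+C[1]-C[2]-C[3])[:2];print('br',m,np.linalg.norm(d)/2,np.linalg.norm(C[0]-C[1]),np.degrees(np.arctan2(d[1],d[0])))
L=[f(c,.035) for c in((490,150),(548,165),(458,325),(518,335))]
u=d/np.linalg.norm(d);v=np.array([-u[1],u[0]])
for l in L:print((l-m)[:2]@u,(l-m)[:2]@v)
g=lambda c:ctrl
s=ctrl.get_state();print(R.from_quat(s['tcp_rot']).as_matrix().round(3))
```

```text
pad [0.5302 0.0437 0.006 ] [0.4341 0.0434 0.006 ] [0.48215 0.04355 0.006  ] 0.09610046826108604 0.17886241433640238
lining [0.48165 0.04245 0.024  ]
br [ 0.5664   -0.099275  0.006   ] 0.1478947683320813 0.07633243085347144 -10.538740852430042
0.043367566833726306 0.012924966998885729
0.04095980755991324 -0.01732569737860137
-0.046613979843562595 0.013273187565311453
-0.046319277059336056 -0.017288441158776025
[[ 0.937  0.348 -0.   ]
 [ 0.348 -0.937  0.   ]
 [ 0.    -0.    -1.   ]]
```

Units first: shifts go in shares of 750 mm and turns go in shares of 360 degrees. So -267 mm is -0.356, -252 mm is -0.336, 16 degrees is 0.0444.

Request:
{"fn": "send_rows", "kwargs": {
  "rows": "0 0 0 0.0133 -0.0693 0 1;0 0 0 0.0267 -0.1387 0 1;0 0 0.0056 0.04 -0.208 0 1;0 0 0.0111 0.052 -0.2747 0 1;0 0 0.0194 0.1173 -0.296 0 1;0 0 0.0278 0.1813 -0.316 0 1;0 0 0.0361 0.2453 -0.336 0 1;0 0 0.0444 0.3093 -0.356 0 1",
  "grip_force": 60
}}

```text
time: 2.35
eef_pos: [0.3607, -0.3005, 0.2538]
tcp_rot: [0.999, 0.037, 0.0, 0.001]
contact_force: [-0.4, 0.7, -0.4]
opening: 0.998
finger_force: 0.0
```

Run:
```python
from h import *
s=ctrl.get_state();print({k:np.round(v,3) for k,v in s.items() if k in('time','qpos','eef_pos','contact_force')})
M=R.from_quat(s['tcp_rot']).as_matrix();print(M.round(3),np.round(M.T@(np.array([.482,.043,.15])-s['eef_pos']),3))
```

```text
{'time': np.float64(2.35), 'qpos': array([-0.911, -0.183,  2.065, -0.   ,  1.258,  0.585]), 'eef_pos': array([ 0.361, -0.301,  0.254]), 'contact_force': array([-0.404,  0.657, -0.351])}
[[ 0.997  0.074  0.001]
 [ 0.074 -0.997 -0.001]
 [ 0.001  0.001 -1.   ]] [ 0.146 -0.334  0.104]
```

Scaled: -334 mm is -0.4453, -295 mm is -0.3933, 4.3 degrees is 0.0119.

Request:
{"fn": "send_rows", "kwargs": {
  "rows": "0 0 0 0.0533 -0.06 0 1;0 0 0.0028 0.1 -0.12 0 1;0 0 0.0056 0.1333 -0.1933 0.0133 1;0 0 0.0083 0.16 -0.2667 0.0267 1;0 0 0.0111 0.18 -0.3333 0.04 1;0 0 0.0119 0.1907 -0.3933 0.0533 1;0 0 0.0119 0.1947 -0.4453 0.0667 1;0 0 0.0119 0.1947 -0.4453 0.0667 1"
}}

```text
time: 3.35
eef_pos: [0.4788, 0.0447, 0.2024]
tcp_rot: [1.0, 0.003, -0.001, -0.0]
contact_force: [-0.7, -0.5, 1.2]
opening: 0.999
finger_force: 0.0
```

Run:
```python
from h import *
s=ctrl.get_state();print({k:np.round(v,3) for k,v in s.items() if k in('time','qpos','eef_pos','contact_force')})
M=R.from_quat(s['tcp_rot']).as_matrix();print(M.round(3),np.round(M.T@(np.array([.482,.043,.15])-s['eef_pos']),4))
p=shot('side')
for t in('pad','bracket','bracket_bed'):print(t,find(p,t))
print(proj(p,[.482,.043,.012]),proj(p,[.566,-.099,.02]))
cv2.imwrite('pics/c2.png',cv2.resize(p['color'][170:370,220:400,::-1],None,fx=3,fy=3,interpolation=cv2.INTER_CUBIC))
```

```text
{'time': np.float64(3.35), 'qpos': array([-0.118, -0.1  ,  2.089,  0.   ,  1.154,  1.447]), 'eef_pos': array([0.479, 0.045, 0.202]), 'contact_force': array([-0.683, -0.499,  1.175])}
[[ 1.     0.006 -0.002]
 [ 0.006 -1.     0.   ]
 [-0.002 -0.    -1.   ]] [0.0033 0.0018 0.0524]
pad [(0.48, array([0.4704, 0.0422, 0.0103]))]
bracket [(0.87, array([ 0.5634, -0.0983,  0.0068])), (0.71, array([ 0.5253, -0.3853,  0.03  ]))]
bracket_bed [(0.89, array([ 0.5665, -0.0965,  0.0103]))]
[284.8 292.3] [323.7 269.7]
```

View pics/c2.png

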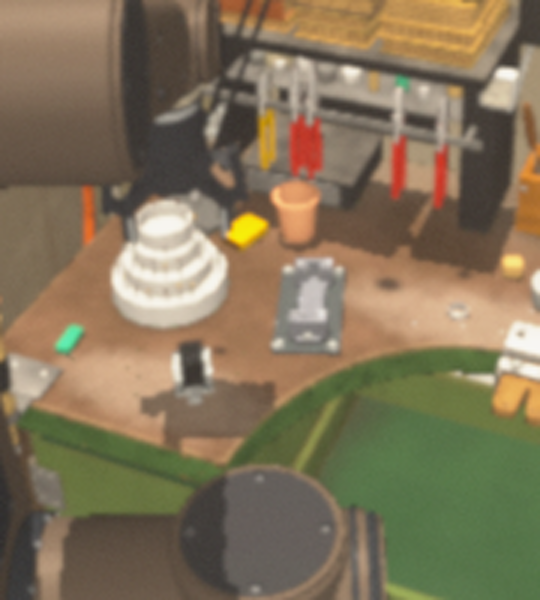

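Scaled: 173 mm is 0.2307, 172 mm is 0.2293, 0.3 degrees is 0.0008.

Request:
{"fn": "send_rows", "kwargs": {
  "rows": "0 0 0.0008 0.004 0.0027 0.0533 1;0 0 0.0008 0.004 0.0027 0.1067 1;0 0 0.0008 0.004 0.0027 0.16 1;0 0 0.0008 0.004 0.0027 0.2 1;0 0 0.0008 0.004 0.0027 0.22 1;0 0 0.0008 0.004 0.0027 0.2293 1;0 0 0.0008 0.004 0.0027 0.2307 1;0 0 0.0008 0.004 0.0027 0.2307 1"
}}

```text
time: 4.55
eef_pos: [0.4836, 0.0404, 0.0314]
tcp_rot: [1.0, -0.002, 0.001, 0.0]
contact_force: [0.3, 0.4, -0.7]
opening: 1.001
finger_force: 0.0
```

Run:
```python
from h import *
s=ctrl.get_state();print({k:np.round(v,4) for k,v in s.items() if k in('time','tcp_rot','eef_pos','contact_force')})
p=shot('side')
cv2.imwrite('pics/c3.png',cv2.resize(p['color'][240:330,230:350,::-1],None,fx=6,fy=6,interpolation=cv2.INTER_CUBIC))
```

```text
{'time': np.float64(4.55), 'eef_pos': array([0.4836, 0.0404, 0.0314]), 'tcp_rot': array([ 1.0e+00, -1.9e-03,  1.1e-03,  1.0e-04]), 'contact_force': array([ 0.2898,  0.3858, -0.7306])}
```

View pics/c3.png

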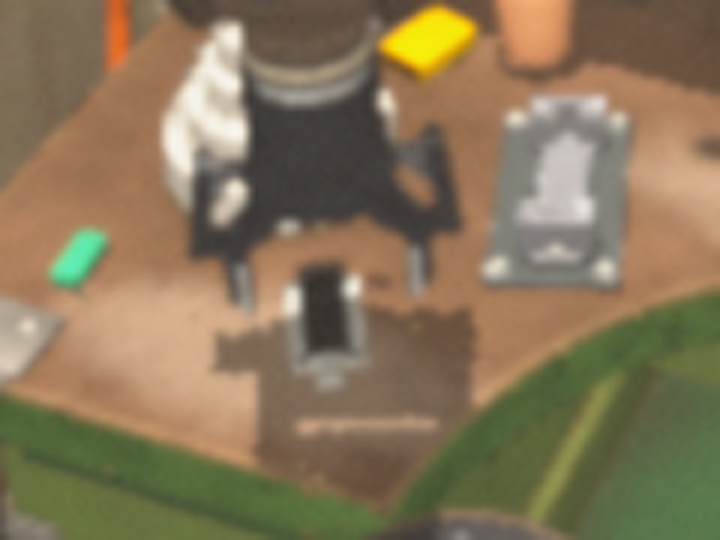

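```bash
cat >> h.py <<'E'
def avg(n=8):
    P=[];Q=[];F=[]
    for i in range(n):
        ctrl.read_camera('side');s=ctrl.get_state();P.append(s['eef_pos']);Q.append(s['tcp_rot']);F.append(s['contact_force'])
    M=R.from_quat(Q).mean().as_matrix();P=np.array(P)
    print('t',round(s['time'],2),'P',P.mean(0).round(4),'sd',P.std(0).round(4),'F',np.mean(F,0).round(1),'x',M[:,0].round(4),'z',M[:,2].round(4),'op',round(float(s['opening']),3))
    return P.mean(0),M
E
python3 -c "
from h import *
avg()"
```

```text
t 5.0 P [0.483  0.0406 0.0308] sd [0.0003 0.     0.0003] F [-0.1 -0.2  0.2] x [ 1.     -0.0036  0.001 ] z [ 1.e-03 -1.e-04 -1.e+00] op 1.001
```

Scaled: -2 mm is -0.0027, 1.5 mm is 0.002.

Request:
{"fn": "send_rows", "kwargs": {
  "rows": "0 0 0 -0.0013 -0.0027 0.002 1;0 0 0 -0.0013 -0.0027 0.002 0.2;0 0 0 -0.0013 -0.0027 0.002 -0.4;0 0 0 -0.0013 -0.0027 0.002 -1;0 0 0 -0.0013 -0.0027 0.002 -1;0 0 0 -0.0013 -0.0027 0.002 -1;0 0 0 -0.0013 -0.0027 0.002 -1;0 0 0 -0.0013 -0.0027 0.002 -1",
  "grip_force": 60
}}

```text
time: 6.0
eef_pos: [0.4821, 0.0425, 0.0292]
tcp_rot: [1.0, -0.002, 0.001, 0.0]
contact_force: [0.3, 0.3, 3.5]
opening: 0.29
finger_force: 60.8
```

```bash
python3 -c "
from h import *
avg();print(ctrl.get_state()['finger_force'])"
```

```text
t 6.4 P [0.4821 0.0426 0.0292] sd [0. 0. 0.] F [0.3 0.7 4.2] x [ 1.0e+00 -3.8e-03  9.0e-04] z [ 9.e-04 -0.e+00 -1.e+00] op 0.282
61.00693345069885
```

Scaled: -120 mm is -0.16, -110 mm is -0.1467, 4 degrees is 0.0111.

Request:
{"fn": "send_rows", "kwargs": {
  "rows": "0 0 0 0 0 -0.0133 -1;0 0 0 0 0 -0.0533 -1;0 0 0 0 0 -0.1067 -1;0 0 0 0 0 -0.1467 -1;0 0 0 0 0 -0.16 -1;0 0 0.0056 0.0133 0.04 -0.16 -1;0 0 0.0111 0.0267 0.08 -0.16 -1;0 0 0.0111 0.0267 0.08 -0.16 -1"
}}

```text
time: 7.4
eef_pos: [0.5007, -0.0188, 0.1472]
tcp_rot: [0.999, -0.038, -0.002, -0.0]
contact_force: [-0.3, 0.9, -3.8]
opening: 0.29
finger_force: 60.2
```

Run:
```python
from h import *
avg(3)
p=shot('side');t=shot('top')
for u,v in((300,131),(340,140),(380,152)):
    for z in(.35,.45,.55,.65):
        X=onz(t,u,v,z);print(u,X,proj(p,X))
cv2.imwrite('pics/c4.png',np.vstack([cv2.resize(p['color'][60:310,230:450,::-1],None,fx=2.4,fy=2.4)]))
```

```text
t 7.55 P [ 0.5002 -0.0173  0.1472] sd [0.0001 0.0004 0.0001] F [-0.3  0.6 -2.4] x [ 0.9972 -0.0742 -0.0037] z [-0.0036  0.0011 -1.    ] op 0.286
300 [ 0.7272 -0.0671  0.35  ] [306.  166.4]
300 [ 0.7013 -0.0689  0.45  ] [305.7 142.1]
300 [ 0.6753 -0.0708  0.55  ] [305.3 115.1]
300 [ 0.6494 -0.0726  0.65  ] [305.   84.7]
340 [ 0.705  -0.1619  0.35  ] [334.2 167. ]
340 [ 0.6812 -0.1547  0.45  ] [332.6 142.5]
340 [ 0.6573 -0.1476  0.55  ] [330.8 115.3]
340 [ 0.6335 -0.1404  0.65  ] [328.8  84.7]
380 [ 0.6756 -0.2565  0.35  ] [363.1 168.5]
380 [ 0.6545 -0.2404  0.45  ] [360.2 143.8]
380 [ 0.6335 -0.2242  0.55  ] [356.9 116.2]
380 [ 0.6124 -0.2081  0.65  ] [353.3  85.3]
```

View pics/c4.png

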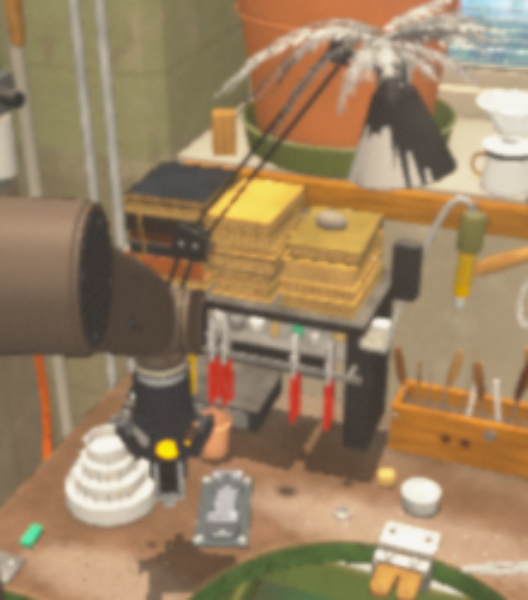

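Scaled: 79 mm is 0.1053, 72 mm is 0.096, 6.3 degrees is 0.0175.

Request:
{"fn": "send_rows", "kwargs": {
  "rows": "0 0 0.0042 0.024 0.0267 0.0067 -1;0 0 0.0083 0.048 0.0533 0.02 -1;0 0 0.0125 0.072 0.08 0.0333 -1;0 0 0.0175 0.096 0.1053 0.0467 -1;0 0 0.0175 0.096 0.1053 0.0627 -1;0 0 0.0175 0.096 0.1053 0.0627 -1;0 0 0.0175 0.096 0.1053 0.0627 -1"
}}

```text
time: 8.52
eef_pos: [0.5669, -0.1005, 0.1017]
tcp_rot: [0.996, -0.091, -0.0, -0.0]
contact_force: [0.9, -0.1, -2.1]
opening: 0.287
finger_force: 60.2
```

Run:
```python
from h import *
avg(4)
p=shot('side');t=shot('top')
for n in('pad','bracket'):print(n,find(p,n),find(t,n))
a=cv2.resize(p['color'][215:305,280:370,::-1],None,fx=6,fy=6,interpolation=cv2.INTER_CUBIC)
cv2.imwrite('pics/c5.png',a)
```

```text
t 8.72 P [ 0.5674 -0.101   0.1024] sd [0.0001 0.0002 0.0001] F [ 0.1  0.4 -2.3] x [ 9.834e-01 -1.816e-01  7.000e-04] z [ 7.e-04 -2.e-04 -1.e+00] op 0.284
pad [] []
bracket [(0.58, array([ 0.5448, -0.0954,  0.0093]))] []
```

View pics/c5.png

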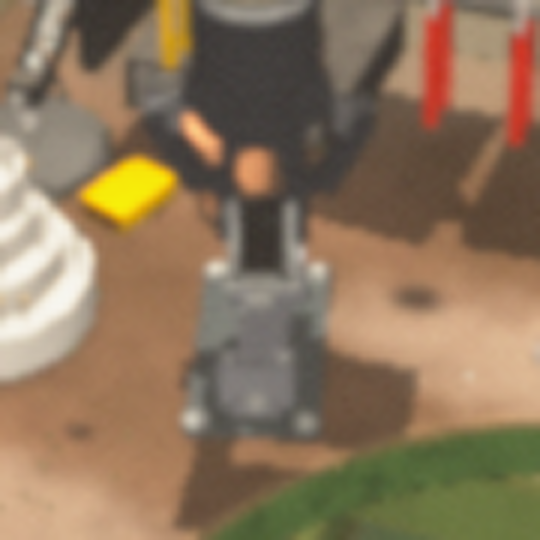

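Run:
```python
from h import *
p=shot('side')
i=cv2.imread('pics/c3.png')[70:310,460:660]
cv2.imwrite('pics/c6.png',cv2.resize(cv2.convertScaleAbs(i,alpha=1.3),None,fx=2.4,fy=2.4,interpolation=cv2.INTER_CUBIC))
f=lambda a,z:onz(p,(a[0]+.5)/6-.5+230,(a[1]+.5)/6-.5+240,z)
C=[f(c,.009) for c in((517,118),(615,118),(606,270),(497,268))]
m=sum(C)/4;d=(C[0]+C[1]-C[2]-C[3])[:2];u=d/np.linalg.norm(d);v=np.array([-u[1],u[0]])
print(m,np.degrees(np.arctan2(*u[::-1])),np.linalg.norm(d)/2)
u=np.array([np.cos(-.1845),np.sin(-.1845)]);v=np.array([-u[1],u[0]])
for c in((519,210),(592,210),(532,98),(607,98)):
    l=f(c,.035);print((l-m)[:2]@u,(l-m)[:2]@v)
```

```text
[ 0.5708  -0.09575  0.009  ] -10.681786948363172 0.13595587519485866
-0.047834254317823226 0.019200432647672513
-0.046862194846587 -0.022529473898884482
0.05444571564147119 0.018960130492379677
0.055408439098979675 -0.026535398557674953
```

View pics/c6.png

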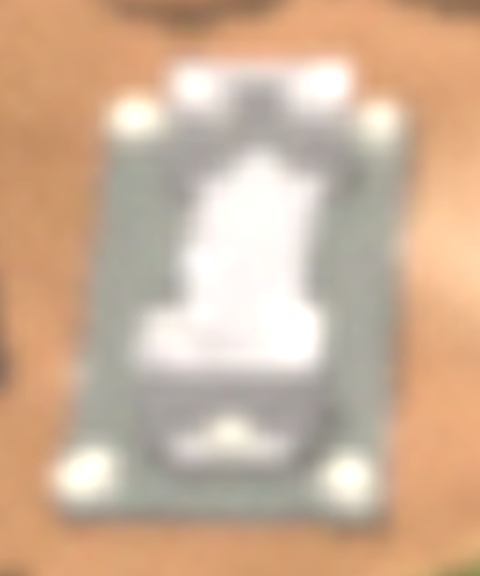

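Scaled: 35 mm is 0.0467, 33 mm is 0.044.

Request:
{"fn": "send_rows", "kwargs": {
  "rows": "0 0 0 -0.0011 -0.0012 0.016 -1;0 0 0 -0.0011 -0.0012 0.032 -1;0 0 0 -0.0011 -0.0012 0.044 -1;0 0 0 -0.0011 -0.0012 0.0467 -1;0 0 0 -0.0011 -0.0012 0.0467 -1;0 0 0 -0.0011 -0.0012 0.0467 -1"
}}

```text
time: 9.82
eef_pos: [0.5672, -0.1007, 0.0673]
tcp_rot: [0.996, -0.092, 0.001, 0.0]
contact_force: [-0.2, 0.0, -2.2]
opening: 0.286
finger_force: 60.2
```

```bash
python3 -c "
from h import *
avg(5)"
```

```text
t 10.07 P [ 0.5671 -0.1006  0.0673] sd [0.0001 0.     0.0001] F [ 0.1  0.1 -2.1] x [ 9.832e-01 -1.825e-01  9.000e-04] z [ 8.e-04 -3.e-04 -1.e+00] op 0.289
```

Free of contact just above the lips, so I'll descend in small steps.

Scaled: 3.5 mm is 0.0047, 3 mm is 0.004.

Request:
{"fn": "send_rows", "kwargs": {
  "rows": "0 0 0 0 -0.0004 0.0013 -1;0 0 0 0 -0.0007 0.0027 -1;0 0 0 0 -0.0007 0.004 -1;0 0 0 0 -0.0007 0.0047 -1;0 0 0 0 -0.0007 0.0047 -1"
}}

```text
time: 10.7
eef_pos: [0.567, -0.1, 0.0638]
tcp_rot: [0.996, -0.092, -0.0, -0.0]
contact_force: [-1.2, 1.3, 1.4]
opening: 0.293
finger_force: 60.7
```

Request:
{"fn": "send_rows", "kwargs": {
  "rows": "0 0 0 0 0 0.0007 -1;0 0 0 0 0 0.0013 -1;0 0 0 0 0 0.0013 -1"
}}

```text
time: 11.08
eef_pos: [0.5672, -0.1, 0.0632]
tcp_rot: [0.996, -0.092, 0.0, -0.0]
contact_force: [-2.3, 1.9, 5.2]
opening: 0.289
finger_force: 61.3
```

```bash
python3 -c "
from h import *
avg(5)
print(ctrl.get_state()['wrist_torque'])"
```

```text
t 11.32 P [ 0.5672 -0.1     0.0632] sd [0. 0. 0.] F [-1.5  1.9  5.6] x [ 9.832e-01 -1.823e-01  1.000e-04] z [ 1.e-04  1.e-04 -1.e+00] op 0.287
[0.39760301 0.6800308  0.03293332]
```

Scaled: -1.2 mm is -0.0016, -0.8 mm is -0.0011.

Request:
{"fn": "send_rows", "kwargs": {
  "rows": "0 0 0 0 -0.0005 0 -1;0 0 0 0 -0.0011 0 -1;0 0 0 0 -0.0016 0 -1;0 0 0 0 -0.0016 0 -1"
}}

```text
time: 11.82
eef_pos: [0.5673, -0.0998, 0.0632]
tcp_rot: [0.996, -0.091, 0.0, 0.001]
contact_force: [-2.0, -0.6, 6.4]
opening: 0.288
finger_force: 61.2
```

Scaled: -1.5 mm is -0.002, -1 mm is -0.0013.

Request:
{"fn": "send_rows", "kwargs": {
  "rows": "0 0 0 0 -0.0007 0 -1;0 0 0 0 -0.0013 0 -1;0 0 0 0 -0.002 0 -1;0 0 0 0 -0.002 0 -1"
}}

```text
time: 12.32
eef_pos: [0.5675, -0.098, 0.0619]
tcp_rot: [0.996, -0.092, 0.0, 0.001]
contact_force: [-0.6, -4.2, -2.0]
opening: 0.291
finger_force: 60.3
```

Scaled: 1.5 mm is 0.002, 1 mm is 0.0013.

Request:
{"fn": "send_rows", "kwargs": {
  "rows": "0 0 0 0 0.0007 0.0007 -1;0 0 0 0 0.0007 0.0013 -1;0 0 0 0 0.0007 0.002 -1;0 0 0 0 0.0007 0.002 -1"
}}

```text
time: 12.82
eef_pos: [0.5674, -0.0981, 0.061]
tcp_rot: [0.996, -0.092, 0.0, 0.0]
contact_force: [0.2, -4.0, -0.5]
opening: 0.286
finger_force: 60.4
```

```bash
python3 -c "
from h import *
avg(4)"
```

```text
t 13.03 P [ 0.5674 -0.0981  0.061 ] sd [0. 0. 0.] F [-0.8 -4.5 -0.8] x [ 9.832e-01 -1.825e-01  4.000e-04] z [ 3.e-04 -4.e-04 -1.e+00] op 0.29
```

Scaled: 1 mm is 0.0013, 0.8 mm is 0.0011.

Request:
{"fn": "send_rows", "kwargs": {
  "rows": "0 0 0 0 0.0005 0 -1;0 0 0 0 0.0011 0.0007 -1;0 0 0 0 0.0011 0.0013 -1;0 0 0 0 0.0011 0.0013 -1"
}}

```text
time: 13.52
eef_pos: [0.5672, -0.0984, 0.0599]
tcp_rot: [0.996, -0.092, 0.0, -0.0]
contact_force: [-0.5, -2.5, -0.1]
opening: 0.285
finger_force: 60.5
```

Scaled: 4 mm is 0.0053, 3 mm is 0.004.

Request:
{"fn": "send_rows", "kwargs": {
  "rows": "0 0 0 0 0.0005 0.0013 -1;0 0 0 0 0.0005 0.0027 -1;0 0 0 0 0.0005 0.004 -1;0 0 0 0 0.0005 0.0053 -1;0 0 0 0 0.0005 0.0053 -1"
}}

```text
time: 14.15
eef_pos: [0.5676, -0.0987, 0.0576]
tcp_rot: [0.996, -0.092, 0.0, -0.0]
contact_force: [-2.6, 1.0, 9.8]
opening: 0.287
finger_force: 61.9
```

Scaled: 4 mm is 0.0053, 3 mm is 0.004.

Request:
{"fn": "send_rows", "kwargs": {
  "rows": "0 0 0 0 0 0.0013 -1;0 0 0 0 0 0.0027 -1;0 0 0 0 0 0.004 -1;0 0 0 0 0 0.0053 -1;0 0 0 0 0 0.0053 -1"
}}

```text
time: 14.78
eef_pos: [0.5676, -0.0988, 0.0529]
tcp_rot: [0.996, -0.092, 0.0, -0.0]
contact_force: [-2.4, 0.7, 7.1]
opening: 0.291
finger_force: 61.5
```

Scaled: 6 mm is 0.008, 5 mm is 0.0067.

Request:
{"fn": "send_rows", "kwargs": {
  "rows": "0 0 0 0 0 0.0013 -1;0 0 0 0 0 0.0027 -1;0 0 0 0 0 0.004 -1;0 0 0 0 0 0.0053 -1;0 0 0 0 0 0.0067 -1;0 0 0 0 0 0.008 -1;0 0 0 0 0 0.008 -1"
}}

```text
time: 15.65
eef_pos: [0.5676, -0.0988, 0.0472]
tcp_rot: [0.996, -0.092, 0.0, -0.0]
contact_force: [-2.9, 2.1, 8.6]
opening: 0.286
finger_force: 61.7
```

Scaled: 3.5 mm is 0.0047, 3 mm is 0.004.

Request:
{"fn": "send_rows", "kwargs": {
  "rows": "0 0 0 0 0 0.0013 -1;0 0 0 0 0 0.0027 -1;0 0 0 0 0 0.004 -1;0 0 0 0 0 0.0047 -1;0 0 0 0 0 0.0047 -1"
}}

```text
time: 16.27
eef_pos: [0.5676, -0.0988, 0.0437]
tcp_rot: [0.996, -0.092, 0.0, -0.0]
contact_force: [-2.9, 1.3, 9.6]
opening: 0.286
finger_force: 61.7
```

Scaled: 0.8 mm is 0.0011, 0.4 mm is 0.0005.

Request:
{"fn": "send_rows", "kwargs": {
  "rows": "0 0 0 0 0 0.0005 -1;0 0 0 0 0 0.0011 -1;0 0 0 0 0 0.0011 -1"
}}

```text
time: 16.65
eef_pos: [0.5676, -0.0988, 0.0431]
tcp_rot: [0.996, -0.092, 0.0, -0.0]
contact_force: [-4.1, 1.2, 10.7]
opening: 0.283
finger_force: 61.9
```

Scaled: 0.8 mm is 0.0011, 0.4 mm is 0.0005.

Request:
{"fn": "send_rows", "kwargs": {
  "rows": "0 0 0 0 0 0.0005 -1;0 0 0 0 0 0.0011 -1;0 0 0 0 0 0.0011 -1"
}}

```text
time: 17.02
eef_pos: [0.5676, -0.0988, 0.0431]
tcp_rot: [0.996, -0.092, -0.0, -0.0]
contact_force: [-5.0, 1.5, 14.3]
opening: 0.29
finger_force: 62.5
```

Scaled: 1 mm is 0.0013, 0.5 mm is 0.0007.

Request:
{"fn": "send_rows", "kwargs": {
  "rows": "0 0 0 0 0 0.0007 -1;0 0 0 0 0 0.0013 -1;0 0 0 0 0 0.0013 -1"
}}

```text
time: 17.4
eef_pos: [0.5677, -0.0988, 0.0431]
tcp_rot: [0.996, -0.092, -0.001, -0.0]
contact_force: [-8.8, 1.6, 20.6]
opening: 0.29
finger_force: 63.2
```

Scaled: -5 mm is -0.0067, -3 mm is -0.004.

Request:
{"fn": "send_rows", "kwargs": {
  "rows": "0 0 0 0 0 -0.002 -1;0 0 0 0 0 -0.002 0;0 0 0 0 0 -0.002 0.3;0 0 0 0 0 -0.002 0.3;0 0 0 0 0 -0.002 0.3;0 0 0 0 0 -0.004 0.3;0 0 0 0 0 -0.0067 0.3;0 0 0 0 0 -0.0067 0.3"
}}

```text
time: 18.4
eef_pos: [0.5673, -0.0991, 0.0451]
tcp_rot: [0.996, -0.092, 0.0, 0.0]
contact_force: [0.0, -0.1, -0.1]
opening: 0.647
finger_force: 0.0
```

Scaled: -150 mm is -0.2, -100 mm is -0.1333.

Request:
{"fn": "send_rows", "kwargs": {
  "rows": "0 0 0 0 0 -0.0267 0.3;0 0 0 0 0 -0.08 0.3;0 0 0 0 0 -0.1333 0.3;0 0 0 0 0 -0.1733 0.3;0 0 0 -0.04 -0.0667 -0.1733 0.3;0 0 0 -0.08 -0.1333 -0.1733 0.3;0 0 0 -0.0933 -0.2 -0.1733 0.3;0 0 0 -0.0933 -0.2 -0.1733 0.3"
}}

```text
time: 19.4
eef_pos: [0.5253, 0.064, 0.1763]
tcp_rot: [0.996, -0.089, 0.001, -0.0]
contact_force: [-0.0, -0.9, -0.1]
opening: 0.648
finger_force: 0.0
```

Run:
```python
from h import *
avg(2)
p=shot('side');t=shot('top')
for n in('pad','bracket'):print(n,find(p,n),find(t,n))
a=cv2.resize(p['color'][235:305,290:360,::-1],(400,400),interpolation=cv2.INTER_CUBIC)
b=cv2.resize(t['color'][175:245,278:348,::-1],(400,400),interpolation=cv2.INTER_CUBIC)
cv2.imwrite('pics/c7.png',np.hstack([a,b]))
```

```text
t 19.5 P [0.5258 0.0619 0.1761] sd [0.0001 0.0005 0.0001] F [-0.6  0.3 -0.5] x [ 0.9836 -0.1801  0.002 ] z [ 1.9e-03 -5.0e-04 -1.0e+00] op 0.649
pad [(0.71, array([ 0.5676, -0.0982,  0.0356]))] [(0.87, array([ 0.5672, -0.0986,  0.0221]))]
bracket [(0.89, array([ 0.5327, -0.0935,  0.0065]))] [(0.95, array([ 0.5597, -0.0899,  0.0055])), (0.65, array([ 0.7195, -0.0369,  0.0139]))]
```

View pics/c7.png

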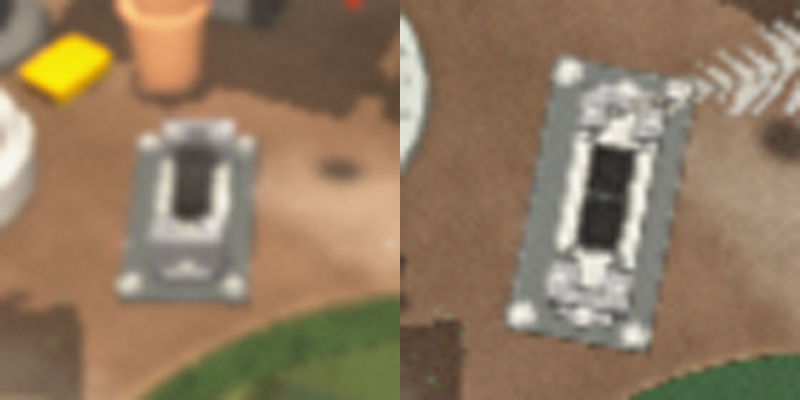

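The picture shows the pad in the bracket with both ears in the slots (side crop about (190,195), top crop about (603,195)). The hard stop was at TCP height 0.0431, which puts the underside 13.9 mm up, on the bed.

```bash
python3 -c "
from plant import ctrl
print(ctrl.sign_off())"
```

```text
the job is handed in; nothing more can be done
None
```

The brake pad is in the bracket with both ears in the slots, its underside about 13.9 mm above the bracket's origin (bed at 14 mm), and released; the job is handed in, but sign-off gave no verdict.

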